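# Set out the guest's wash things in the rattan baskets

### The job

Set out the guest's wash things on the bathroom shelf: stand the small shampoo bottle upright in the round rattan basket, lay the steel tongue cleaner flat on the floor of the oblong one, and lift the small coconut dish out of the big one it is nested in and set it upright on the floor of the oblong basket too. Once the small dish stands there, put the loose hair clip into it. Leave the big bottle, the big coconut dish, the teaspoon and the mug where they are.

Things in the scene. Friction and masses are not known exactly. Their poses are not given: they have to be found in the camera images.
- basket_round: Round rattan basket, open on top, fixed to the shelf board. Outside 152 mm across, inner radius 67 mm, wall and rim top 62 mm above its underside, floor 6 mm thick. Origin: centre of its underside. The flat shelf board, on which everything stands, is at z = 0.022 m. The oblong basket is next to it, right or left.
- basket_oblong: Oblong rattan basket, a shallow rectangular tray, fixed to the shelf board. Inside 146 mm along its x (its short side, roughly away from the robot) and 236 mm along its y (long side); rim top 42 mm above its underside, floor 7 mm thick. Origin: centre of its underside, z up.
- bottle_small: Small (travel size) blue plastic shampoo bottle, closed, standing: a straight round cylinder 40 mm in diameter and 120 mm high with its cap, about 140 g. Origin: centre of its underside, z up its axis. Belongs in the round basket.
- bottle_big: Big blue shampoo bottle of the same shape, 60 mm in diameter and 165 mm high, standing. Origin: centre of its underside. Stays where it is.
- dish_small: Small coconut shell dish, round, nested in the big coconut dish at the start and standing 22 mm proud of that one's rim. 38 mm high; outside 64 mm across (straight from 14 mm above its underside up to the rim), 52 mm at the foot; wall 4 mm, floor 5 mm thick (inside 56 mm across at the rim). About 60 g; it lifts straight up out of the big dish. Origin: centre of its underside, z up.
- dish_big: Big coconut shell dish, round, 81 mm across the rim, 22 mm high, floor 6 mm thick, about 160 g; the small dish stands loosely in it on its floor. Origin: centre of its underside. Stays where it is.
- tongue_cleaner: Stainless steel tongue cleaner lying flat: a U of steel strip standing on edge, 10 mm high, 115 mm long (x from -59 to +55 mm), its two legs parallel to its x axis, 45 mm apart outside (48 mm over the thicker handle ends at -x); the bend is at +x. It can be gripped across both legs at its origin. About 45 g. Origin: on the underside, midway between the legs, z up.
- teaspoon: Steel teaspoon, 130 mm long, lying along its x axis. Origin: centre of its underside. Stays where it is.
- hair_clip: Small black plastic claw hair clip, standing on its teeth with its two finger tabs on top: 36 mm long along its x, 16 mm wide along its y, 32 mm high; the tabs (the top 14 mm) are 22 mm long and 10 mm wide along y, the place to grip it. Rigid, about 20 g. Origin: centre of its underside, z up.
- mug: White ceramic mug, 76 mm across, 90 mm high, with a handle at its +y. Origin: centre of its underside. Stays where it is. (At the far left corner of the board, x 0.73, y 0.43 m, out of the way, stands a fixed steel clamp about 90 mm high with a bigger hair clip hooked on it: not part of the job.)

How it is judged:
By the outcome, as a careful person would: the job done as asked, in the order asked, and still so for the second after the job is handed in, with the robot touching nothing.
It also fails if it takes over 106 s, if anything falls off the work surface, if the arm or the gripper's body presses on something with over 40 N, if the wrist force passes 120 N, or if a joint passes its speed limit or range.

### The arm

A 7-joint arm with a two-finger parallel gripper is mounted at the origin on the work surface. World frame = base frame: x ahead of the robot, y to its left, z up, the work surface at z = 0. Lengths are in m, angles in rad, forces in N, time in s.
With the tool pointing down it reaches from about 0.4 to 0.85 m from the base axis. Payload 6.9 kg.
Tool frame: the origin (TCP) lies between the finger pads; the fingertips stand 14 mm ahead of it and the grasp point (between the pads) lies 5 mm behind it (env.finger_overhang is the distance from the TCP to the fingertips, in m); z points along the fingers, y is the line along which they close (so a half turn about z gives the same grasp; the last joint's range is limited). The gripper opens to 85 mm and grips with 20 to 120 N. Pads are 22 mm wide; open, the fingers measure 114 mm over their backs; the gripper's body (76 mm by 85 mm) begins 54 mm behind the grasp point. The pads swing forward as they close: fully open they stand 13 mm farther back than shut.
Start: joints at [1.329, 0.507, -0.238, 1.5, 0.126, 1.149, -0.155], TCP at [0.213, -0.588, 0.208] pointing down, gripper open.
Joint ranges: [-3.08, 3.08], [-0.24, 2.05], [-1.43, 1.35], [0, 2.5], [-1.52, 4.66], [0.17, 1.96], [-2.89, 2.89]. Speed limits (rad/s): [2.39, 2.39, 3.14, 3.14, 3.14, 3.14, 3.14].

### API

Orientations are given as a 3x3 rotation matrix whose columns are the frame's x, y, z axes.
In Python, from station import env gives the robot as it stands. The module is installed in compiled form; this text tells all that it offers.
- The arm moves only by the shell command python3 -m handwheel 'ROWS' [OPENING]. ROWS is JSON, a list of rows, each a list of 4 numbers: the shift along the tool's x, y, z in m, then the turn about the tool's z in degrees. In form: [[dx, dy, dz, turn], ...]. A call has 1 to 20 rows; each row shifts and turns the commanded pose from where the row before left it, along the tool's axes as they then stand; what a row does not reach is not made up. A row lasts 1/12 s, in which the tool goes at most 41.7 mm and 7.16 degrees, less where a joint would pass 70% of its speed; a pose out of reach is approached as far as the arm can. A call with a gripper value outside its range is refused whole. OPENING is the closure, from -1 (fully open) to 1 (shut), set as the call begins (- or left out, the last holds). The fingers move at their own pace and stop on an object; the grip force is fixed at half the most. Time passes only in rows, so rows that do not move let the fingers close. It gives the time, the measured TCP pose, the force, the opening and the grip force at its end, in the units of the state.
- env.get_obs(): the state, without advancing time (a new reading comes with each control period).
- env.get_image(name): name is "scene" or "top"; returns the picture (384x512x3 uint8, red, green, blue); there is no depth.
- env.calibration(name): a dict with "camera_matrix" (3x3 intrinsics, pixels), "T" (4x4, takes a point from camera to world coordinates). Camera axes: x right, y down, z forward; pixel columns grow to the right and rows downward; lengths in m; the calibration is good to about 2 mm. A picture is of the moment at which its call begins. calibration takes no time and is no camera call.
- env.job_done(): hands the job in; it is judged then, once.
Trained networks look in the newest picture that a camera, given by its name, has taken for a name from the list of things; names that differ only in an ending like _2 or _b are one class to them, and where a whole thing is asked for, a point or a joint stands for the part that bears it (a point fixed in the world has none). Each returns a list of dicts, best first, with "confidence" (0 to 1); they miss things now and then, are a little off and sometimes report something else, mostly with a low value. They report only what shows in the picture. A call takes as long as a camera call.
- env.trace(camera, target): "mask" (384x512 bool, what is visible of it) and "bbox" ([left, top, right, bottom] in pixels, round what is visible of it).
- env.tip_of(camera, target): "pixel" ([column, row] in pixels: a listed point, or the origin of a listed thing).
The state is a dict: "time_s": time; "joint_positions": joint angles; "qd": joint speeds; "joint_efforts": joint torques, N m; "position": TCP position; "eef_rot": TCP orientation; "wrist_force": force on the tool from outside, world axes, zero at the start; "ft_torque": the same for the moment, N m; "finger_gap": finger opening in m; "finger_force": force on a finger pad.
Only numpy, scipy, OpenCV 4.12 (cv2) and the standard library are available. Lean on these libraries where they do the work, as an engineer would, in place of code of your own. Each camera call takes 0.05 s, during which the arm holds its last target. There are 200 camera calls.

## Working session

There is one attempt and no reset: what is moved stays moved. The work goes in short steps, Python scripts to look and compute and a shell command to move; the robot and the scene stay as the last step left them, time stands still between calls to the robot, and variables do not carry over. Pictures are saved under pics/ and viewed, at most 14 in all, crops included, and the job is handed in when it is done.

```bash
mkdir -p pics; cat > h.py <<'E'
from station import env
import numpy as np, cv2
def ray(cam,px):
    c=env.calibration(cam);K=np.array(c["camera_matrix"]);T=np.array(c["T"])
    d=T[:3,:3]@np.linalg.solve(K,[px[0],px[1],1.]);return T[:3,3],d
def at(cam,px,z):
    o,d=ray(cam,px);return o+d*(z-o[2])/d[2]
def proj(cam,p):
    c=env.calibration(cam);K=np.array(c["camera_matrix"]);T=np.linalg.inv(np.array(c["T"]))
    q=K@(T[:3,:3]@np.array(p)+T[:3,3]);return q[:2]/q[2]
def snap(cam,f=None):
    im=env.get_image(cam)
    if f: cv2.imwrite("pics/"+f,im[:,:,::-1])
    return im
E
python3 - <<'E'
from h import *
o=env.get_obs();print(o["position"],np.round(o["eef_rot"],3),o["finger_gap"],o["time_s"],env.finger_overhang)
for c in("scene","top"):
    snap(c,c+"0.png");print(c,np.round(env.calibration(c)["T"],3).tolist())
    for t,z in dict(basket_round=.022,basket_oblong=.022,bottle_small=.022,bottle_big=.022,dish_small=.028,dish_big=.022,tongue_cleaner=.022,teaspoon=.022,hair_clip=.022,mug=.022).items():
        for r in env.tip_of(c,t)[:2]: print(c,t,np.round(r["pixel"],1),round(r["confidence"],2),np.round(at(c,r["pixel"],z),4))
E
```

```text
[ 0.21275752 -0.58706685  0.20761488] [[ 0.94   0.341 -0.001]
 [ 0.341 -0.94   0.002]
 [ 0.    -0.002 -1.   ]] 0.0852535983009851 0.0 0.014
scene [[0.598, 0.599, -0.533, 1.28], [0.802, -0.449, 0.394, -0.558], [-0.003, -0.663, -0.749, 1.103], [0.0, 0.0, 0.0, 1.0]]
scene basket_round [233.4 247.3] 0.8 [ 0.6354 -0.1436  0.022 ]
scene basket_oblong [313.1 203. ] 0.78 [0.6464 0.1353 0.022 ]
scene basket_oblong [196.2 205.6] 0.22 [ 0.4487 -0.1449  0.022 ]
scene bottle_small [196.1 204.5] 0.77 [ 0.445  -0.1429  0.022 ]
scene bottle_big [362.7 141.9] 0.88 [0.5454 0.4424 0.022 ]
scene dish_small [145.4 227.3] 0.83 [ 0.4353 -0.3039  0.028 ]
scene dish_big [148.3 227.8] 0.62 [ 0.4371 -0.2968  0.022 ]
scene tongue_cleaner [313.6 201.5] 0.23 [0.6429 0.1403 0.022 ]
scene teaspoon [278.4 160.3] 0.55 [0.4459 0.1658 0.022 ]
scene hair_clip [307.1 140.1] 0.5 [0.4287 0.3016 0.022 ]
scene mug [118.8 278.5] 0.93 [ 0.5378 -0.438   0.022 ]
scene mug [233.8 177.4] 0.21 [0.4219 0.0089 0.022 ]
top [[-0.005, -0.992, 0.126, 0.385], [-1.0, 0.006, 0.004, 0.008], [-0.005, -0.126, -0.992, 1.163], [0.0, 0.0, 0.0, 1.0]]
top basket_round [299.6 149.2] 0.85 [ 0.6484 -0.1368  0.022 ]
top basket_oblong [198.  151.9] 0.97 [0.6424 0.1547 0.022 ]
top bottle_small [301.9 219.3] 0.72 [ 0.4476 -0.1389  0.022 ]
top bottle_big [ 93.5 185.7] 0.9 [0.5463 0.4508 0.022 ]
top dish_small [358.7 217.5] 0.82 [ 0.4513 -0.2966  0.028 ]
top dish_small [195.5 214.1] 0.27 [0.4635 0.1591 0.028 ]
top dish_big [360.2 223.4] 0.75 [ 0.4352 -0.3018  0.022 ]
top dish_big [303.2 220.2] 0.58 [ 0.445  -0.1425  0.022 ]
top tongue_cleaner [247.1 227.4] 0.44 [0.4258 0.0149 0.022 ]
top teaspoon [194.3 214.2] 0.43 [0.4636 0.1633 0.022 ]
top hair_clip [145.7 225.1] 0.54 [0.4338 0.2994 0.022 ]
top mug [404.2 184.9] 0.92 [ 0.5432 -0.4306  0.022 ]
```

View pics/scene0.png

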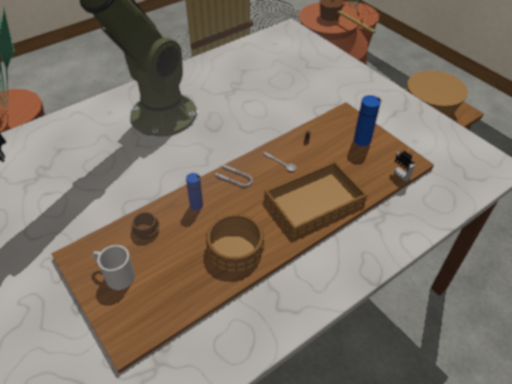

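```bash
python3 - <<'E'
from h import *
im=cv2.imread("pics/top0.png")[130:260,60:440];cv2.imwrite("pics/top0c.png",cv2.resize(im,(798,273),interpolation=cv2.INTER_CUBIC))
zc=dict(basket_round=.084,basket_oblong=.064,bottle_small=.142,dish_small=.066,dish_big=.044,tongue_cleaner=.027,teaspoon=.026,hair_clip=.05)
for c in("scene","top"):
    snap(c)
    for t,z in zc.items():
        for r in env.trace(c,t)[:1]:
            m=r["mask"].astype(np.uint8);n=cv2.findNonZero(m)[:,0]
            w=np.array([at(c,p,z)[:2] for p in n]).astype(np.float32)
            (a,b,g)=cv2.minAreaRect(w*1000)
            print(c,t,round(r["confidence"],2),r["bbox"],"rect c",np.round(a,1),"sz",np.round(b,1),"ang",round(g,1),"mean",np.round(w.mean(0)*1000,1), len(n))
E
```

```text
scene basket_round 0.8 [203.9, 214.5, 263.9, 271.9] rect c [ 659.5 -154.1] sz [148.5 185. ] ang 56.9 mean [ 661.1 -156.3] 2754Traceback (most recent call last):
  File "<stdin>", line 9, in <module>
  File "h.py", line 7, in at
    o,d=ray(cam,px);return o+d*(z-o[2])/d[2]
        ~~~^^^^^^^^
  File "h.py", line 4, in ray
    c=env.calibration(cam);K=np.array(c["camera_matrix"]);T=np.array(c["T"])
ValueError: time passes only in moves, steps and waits
```

View pics/top0c.png

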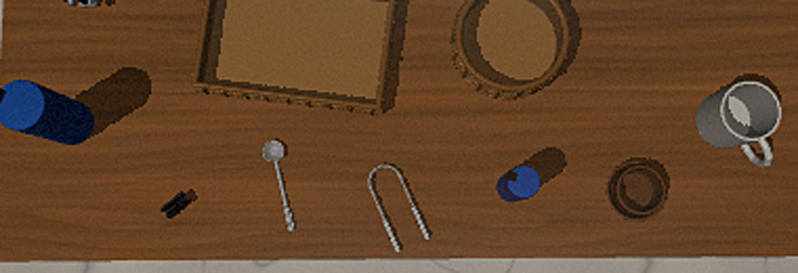

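The scene picture shows everything on the board: round basket (235,245), oblong basket (313,200), small bottle (195,190), nested dishes (145,226), cleaner (235,177), spoon (282,162), clip (307,137). The top crop shows the same layout with nothing overlapping; the cleaner's bend points away from the robot.

```bash
cat > h.py <<'E'
from station import env
import numpy as np, cv2
C={}
for n in("scene","top"):
    c=env.calibration(n);C[n]=(np.array(c["camera_matrix"]),np.array(c["T"]))
def at(cam,px,z):
    K,T=C[cam];px=np.atleast_2d(np.asarray(px,float))
    d=np.c_[px,np.ones(len(px))]@np.linalg.inv(K).T@T[:3,:3].T;o=T[:3,3]
    return np.squeeze(o+d*((z-o[2])/d[:,2])[:,None])
def proj(cam,p):
    K,T=C[cam];T=np.linalg.inv(T)
    q=(np.atleast_2d(p)@T[:3,:3].T+T[:3,3])@K.T;return np.squeeze(q[:,:2]/q[:,2:])
def snap(cam,f=None):
    im=env.get_image(cam)
    if f: cv2.imwrite("pics/"+f,im[:,:,::-1])
    return im
def rects(c,zc):
    snap(c)
    for t,z in zc.items():
        for r in env.trace(c,t)[:1]:
            n=cv2.findNonZero(r["mask"].astype(np.uint8))[:,0]
            w=at(c,n,z)[:,:2].astype(np.float32)*1000
            a,b,g=cv2.minAreaRect(w);np.save(f"m_{c}_{t}.npy",n)
            print(c,t,round(r["confidence"],2),np.round(r["bbox"]),"c",np.round(a,1),"sz",np.round(b,1),"ang",round(g,1),"mean",np.round(w.mean(0),1),len(n))
E
python3 - <<'E'
from h import *
zc=dict(basket_round=.084,basket_oblong=.064,bottle_small=.142,dish_small=.06,dish_big=.044,tongue_cleaner=.030,teaspoon=.026,hair_clip=.045)
for c in("top","scene"): rects(c,zc)
n=np.load("m_top_tongue_cleaner.npy");w=at("top",n,.03)[:,:2]*1000
e=np.linalg.svd(w-w.mean(0),full_matrices=False)[2];print(e)
n=np.load("m_top_hair_clip.npy");w=at("top",n,.04)[:,:2]*1000
print(np.linalg.svd(w-w.mean(0),full_matrices=False)[1:])
E
```

```text
top basket_round 0.66 [276. 117. 331. 177.] c [ 637.6 -137.4] sz [150.5 158.4] ang 43.9 mean [ 636.8 -137.4] 2598
top basket_oblong 0.6 [149. 114. 247. 184.] c [640.9 143.7] sz [255.9 170. ] ang 82.7 mean [640.  143.5] 5421
top bottle_small 0.51 [297. 210. 317. 227.] c [ 446.7 -135.1] sz [36.8 52. ] ang 26.0 mean [ 446.4 -135.1] 265
top dish_small 0.78 [350. 208. 380. 231.] c [ 442.7 -300.8] sz [68.1 59.5] ang 89.7 mean [ 442.  -301.6] 473
top dish_big 0.48 [350. 209. 369. 237.] c [ 437.8 -285.7] sz [74.7 42.5] ang 15.5 mean [ 434.1 -283.1] 114
top teaspoon 0.68 [186. 199. 194. 208.] c [495.  175.2] sz [22.8 16.9] ang 0.7 mean [496.3 175.1] 51
scene basket_round 0.83 [206. 212. 264. 272.] c [ 658.7 -155.3] sz [150.9 185.4] ang 57.0 mean [ 660.2 -156.4] 2753
scene basket_oblong 0.73 [262. 164. 370. 237.] c [655.6 129.1] sz [265.9 183.3] ang 82.1 mean [658.3 124.1] 4368
scene bottle_small 0.8 [187. 173. 203. 210.] c [ 492.8 -166.7] sz [ 37.3 132.6] ang 64.2 mean [ 493.8 -167.5] 471
scene dish_small 0.93 [132. 213. 156. 236.] c [ 446.8 -308. ] sz [63.4 88.9] ang 76.4 mean [ 447.1 -308.3] 500
scene dish_big 0.66 [133. 217. 160. 240.] c [ 461.  -307.5] sz [76.7 58.1] ang 83.0 mean [ 468.6 -308.2] 143
scene tongue_cleaner 0.68 [217. 168. 255. 186.] c [428.9   8.3] sz [113.8  48.9] ang 22.9 mean [438.2   6.2] 143
scene teaspoon 0.52 [265. 153. 298. 170.] c [451.6 165.7] sz [106.9  22. ] ang 10.4 mean [469.  166.4] 58Traceback (most recent call last):
  File "<stdin>", line 4, in <module>
    fid = stack.enter_context(open(os.fspath(file), "rb"))
                              ~~~~^^^^^^^^^^^^^^^^^^^^^^^
FileNotFoundError: [Errno 2] No such file or directory: 'm_top_tongue_cleaner.npy'
```

```bash
cat >> h.py <<'E'
def go(x,y,z,yaw):
    "shift in tool axes (mm, present yaw) and turn to reach the world target"
    o=env.get_obs();R=np.array(o["eef_rot"]);d=R.T@(np.array([x,y,z])-o["position"])*1000
    now=np.degrees(np.arctan2(R[1,0],R[0,0]));print("shift",np.round(d,1),"turn",round(now-yaw,1),"yaw",round(now,1))
E
python3 -m handwheel '[[0,0,0,6.6],[0,0,0,6.6],[0,0,0,6.7],[0.0145,-0.028,0,0],[0.0145,-0.028,0,0],[0.0145,-0.028,0,0],[0.0145,-0.028,0,0],[0.0145,-0.028,0,0],[0.0145,-0.028,0,0],[0.0145,-0.028,0,0],[0.0145,-0.028,0,0],[0.0145,-0.028,0,0],[0.0145,-0.028,0,0],[0.0145,-0.028,0,0],[0.0145,-0.028,0,0],[0.0145,-0.028,0,0],[0.0145,-0.028,0,0],[0,0,0,0],[0,0,0,0]]' -1
python3 - <<'E'
from h import *
go(.446,-.14,.18,0)
rgb=cv2.imread("pics/top0.png")
# clip: dark pixels near (145,227)
g=rgb.max(2);m=np.zeros_like(g);m[215:240,130:160]=(g[215:240,130:160]<45)*255
n=cv2.findNonZero(m)[:,0];w=at("top",n,.045)[:,:2].astype(np.float32)*1000
print("clip",len(n),w.mean(0),cv2.minAreaRect(w))
for n_ in [n]:
  w2=at("top",n,.038)[:,:2]*1000;e=np.linalg.svd(w2-w2.mean(0),full_matrices=False);print(w2.mean(0),e[1]/len(n)**.5,e[2][0])
# cleaner: bright low-sat pixels
hsv=cv2.cvtColor(rgb,cv2.COLOR_BGR2HSV);b=(hsv[:,:,1]<70)&(hsv[:,:,2]>70);m=np.zeros_like(g);m[203:252,232:270]=b[203:252,232:270]*255
n=cv2.findNonZero(m)[:,0];w=at("top",n,.029)[:,:2].astype(np.float32)*1000
print("cleaner",len(n),cv2.minAreaRect(w))
# bottle blue
b=(hsv[:,:,0]>100)&(hsv[:,:,0]<130)&(hsv[:,:,1]>120)&(hsv[:,:,2]>100);m=np.zeros_like(g);m[195:235,290:325]=b[195:235,290:325]*255
n=cv2.findNonZero(m)[:,0];w=at("top",n,.142)[:,:2].astype(np.float32)*1000
print("bottle top",len(n),cv2.minEnclosingCircle(w))
E
```

```text
time_s: 3.73
position: [0.4167, -0.1938, 0.2088]
eef_rot: [[1.0, 0.005, 0.001], [0.005, -1.0, 0.0], [0.001, -0.0, -1.0]]
wrist_force: [-1.1, -0.8, -0.2]
finger_gap: 0.0852
finger_force: 0.0
shift [ 29.5 -53.7  28.8] turn 0.3 yaw 0.3
clip 91 [427.26697 298.66382] ((429.8595886230469, 295.60791015625), (19.080692291259766, 46.528812408447266), 38.0994873046875)
[427.53471373 300.48202634] [11.11911976  5.65964283] [-0.59179921  0.80608541]
cleaner 129 ((425.76708984375, 12.863750457763672), (113.42195129394531, 46.97814178466797), 23.859561920166016)
bottle top 160 ((448.51068115234375, -141.2814483642578), 18.87896156311035)
```

```bash
python3 -m handwheel '[[0.010,-0.0177,0,0],[0.010,-0.0177,0,0],[0.010,-0.0177,0,0],[0,0,0,0],[0,0,0,0],[0,0,0.024,0],[0,0,0.024,0],[0,0,0.024,0],[0,0,0.024,0],[0,0,0,0],[0,0,0,0]]'
python3 - <<'E'
from h import *
snap("scene","s1.png");go(.447,-.141,.112,0)
i=cv2.imread("pics/s1.png")[120:270,120:280];cv2.imwrite("pics/s1c.png",cv2.resize(i,None,fx=3,fy=3))
E
```

```text
time_s: 4.65
position: [0.4445, -0.1436, 0.112]
eef_rot: [[1.0, -0.001, -0.003], [-0.001, -1.0, 0.0], [-0.003, -0.0, -1.0]]
wrist_force: [0.2, 1.0, 0.8]
finger_gap: 0.0854
finger_force: 0.0
shift [ 1.4 -2.5  1. ] turn -0.1 yaw -0.1
```

View pics/s1c.png

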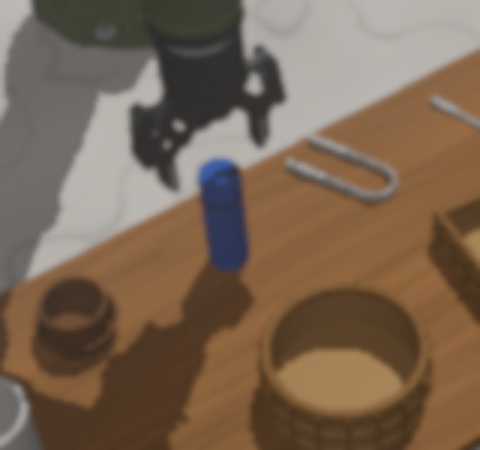

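The crop shows the open fingers' tips (172,185) and (262,142) on either side of the bottle's top (218,165); I'll check this against the projected heights.

```bash
python3 - <<'E'
from h import *
for z in(.098,.111,.125,.142): print(z,(proj("scene",[.4445,-.1436,z])-[120,120])*3)
print((proj("scene",[[.4445,-.1436-.05,.098],[.4445,-.1436+.05,.098]])-[120,120])*3)
print((proj("scene",[[.447,-.141,.142],[.447,-.141,.022]])-[120,120])*3)
E
```

```text
0.098 [220.12791418 201.10339278]
0.111 [218.8215465  191.69423336]
0.125 [217.39348307 181.40855606]
0.142 [215.629108   168.70058229]
[[174.20313038 225.07594409]
 [264.74113999 177.81546944]]
[[219.49750483 169.04770606]
 [231.03214181 253.86978469]]
```

The tips appear higher than the pose says; I'll take fresh pictures from both cameras with the expected tip points marked.

```bash
python3 - <<'E'
from h import *
out=[]
for c in("scene","top"):
    im=snap(c)[:,:,::-1].copy();P=proj(c,[[.4445,-.1436-.0425,.098],[.4445,-.1436+.0425,.098],[.4445,-.1436,.112]])
    x,y=P[2].astype(int);x0,y0=x-50,y-60
    k=cv2.resize(im[y0:y0+110,x0:x0+100],None,fx=4,fy=4,interpolation=cv2.INTER_CUBIC)
    k=cv2.convertScaleAbs(k,alpha=1.8,beta=20)
    for p in P: cv2.circle(k,tuple(((p-[x0,y0]+.5)*4).astype(int)),3,(0,255,255),-1)
    out.append(k)
cv2.imwrite("pics/f.png",np.hstack(out))
E
```

```text
(no output)
```

View pics/f.png

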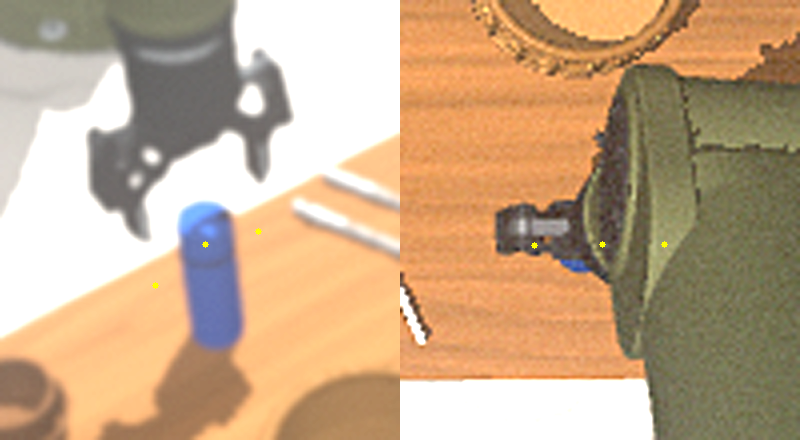

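The visible tips sit about 12 px (~50 mm) above the marked expected tip points in the scene view. I'll probe carefully: lower 20 mm, close, and see.

```bash
python3 -m handwheel '[[0.001,-0.0015,0.010,0],[0.001,-0.001,0.010,0],[0,0,0,0],[0,0,0,0]]' && python3 -m handwheel '[[0,0,0,0],[0,0,0,0],[0,0,0,0],[0,0,0,0],[0,0,0,0],[0,0,0,0],[0,0,0,0],[0,0,0,0]]' 1
python3 - <<'E'
from h import *
o=env.get_obs();p=o["position"]
im=snap("scene")[:,:,::-1].copy();P=proj("scene",[p+[0,0,-.014],p,p+[0,0,.064]]);x,y=P[1].astype(int);x0,y0=x-50,y-60
k=cv2.resize(im[y0:y0+110,x0:x0+100],None,fx=4,fy=4,interpolation=cv2.INTER_CUBIC)
for q in P: cv2.circle(k,tuple(((q-[x0,y0]+.5)*4).astype(int)),3,(0,255,255),-1)
cv2.imwrite("pics/f2.png",cv2.convertScaleAbs(k,alpha=1.6,beta=20))
E
```

```text
time_s: 5.13
position: [0.4481, -0.1401, 0.0934]
eef_rot: [[1.0, 0.0, 0.001], [0.0, -1.0, -0.0], [0.001, 0.0, -1.0]]
wrist_force: [-1.2, -0.5, 0.2]
finger_gap: 0.0858
finger_force: 0.0
time_s: 5.8
position: [0.4484, -0.1404, 0.0933]
eef_rot: [[1.0, 0.0, 0.002], [0.0, -1.0, -0.001], [0.002, 0.001, -1.0]]
wrist_force: [-1.7, -0.7, 5.4]
finger_gap: 0.0381
finger_force: 59.6
```

View pics/f2.png

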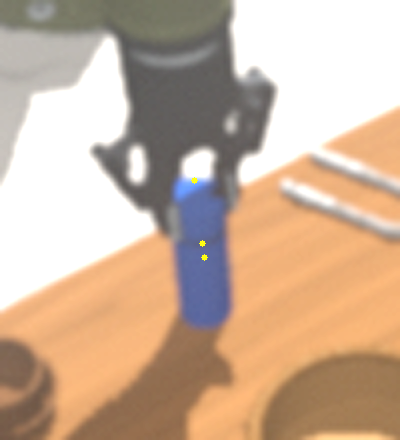

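The fingers hold the bottle (crop (203,200), gap 38 mm) with the tips about 30 mm below its top, higher than nominal. Placing height is relative to this grasp, so carry on.

```bash
python3 -m handwheel '[[0,0,-0.025,0],[0,0,-0.025,0],[0,0,-0.025,0],[0,0,-0.025,0],[0.032,0,0,0],[0.032,0,0,0],[0.032,0,0,0],[0.032,0,0,0],[0.032,0,0,0],[0.032,0,0,0],[0,0,0,0],[0,0,0,0],[0,0,0,0]]'
python3 - <<'E'
from h import *
go(.64,-.138,.101,0)
im=snap("scene","s3.png");p=env.get_obs()["position"]
i=cv2.imread("pics/s3.png")[120:290,150:330];cv2.imwrite("pics/s3c.png",cv2.resize(i,None,fx=3,fy=3))
E
```

```text
time_s: 6.93
position: [0.6388, -0.1398, 0.1918]
eef_rot: [[1.0, 0.001, -0.002], [0.001, -1.0, 0.0], [-0.002, -0.0, -1.0]]
wrist_force: [-0.4, -0.6, -2.3]
finger_gap: 0.0383
finger_force: 60.6
shift [ 1.4 -1.7 90.8] turn 0.0 yaw 0.0
```

View pics/s3c.png

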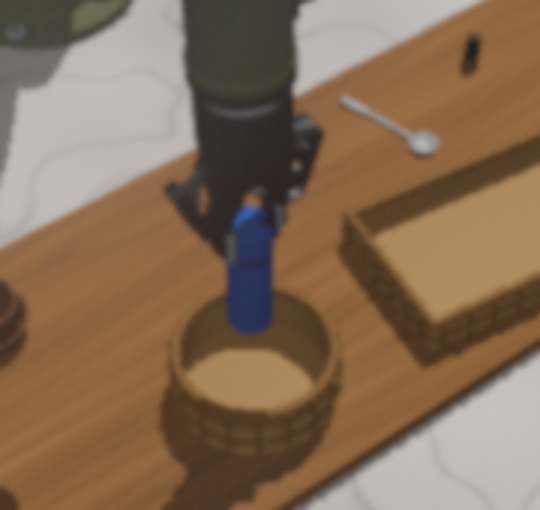

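The bottle (250,270 in the crop) hangs centred over the round basket (250,370). Lower it.

```bash
python3 -m handwheel '[[0.0005,-0.001,0.022,0],[0.0005,-0.001,0.022,0],[0,0,0.022,0],[0,0,0.015,0],[0,0,0.005,0],[0,0,0,0],[0,0,0,0],[0,0,0.002,0],[0,0,0,0],[0,0,0,0]]'
```

```text
time_s: 7.82
position: [0.6412, -0.1379, 0.1054]
eef_rot: [[1.0, 0.0, 0.001], [0.0, -1.0, -0.0], [0.001, 0.0, -1.0]]
wrist_force: [1.1, -0.2, -0.6]
finger_gap: 0.0377
finger_force: 60.7
```

```bash
python3 -m handwheel '[[0,0,0.002,0],[0,0,0,0],[0,0,0.0015,0],[0,0,0,0],[0,0,0,0]]'; python3 -m handwheel '[[0,0,0.0015,0],[0,0,0,0],[0,0,0,0]]'
```

```text
time_s: 8.23
position: [0.6407, -0.1377, 0.1008]
eef_rot: [[1.0, 0.001, -0.0], [0.001, -1.0, 0.0], [-0.0, -0.0, -1.0]]
wrist_force: [-0.1, -0.2, -0.4]
finger_gap: 0.0384
finger_force: 60.7
time_s: 8.48
position: [0.6409, -0.1378, 0.0995]
eef_rot: [[1.0, 0.0, 0.0], [0.0, -1.0, -0.0], [0.0, 0.0, -1.0]]
wrist_force: [0.2, -0.3, -0.3]
finger_gap: 0.0384
finger_force: 60.7
```

```bash
python3 -m handwheel '[[0,0,0.001,0],[0,0,0,0],[0,0,0,0]]'; python3 -m handwheel '[[0,0,0.001,0],[0,0,0,0],[0,0,0,0]]'
```

```text
time_s: 8.73
position: [0.6414, -0.1379, 0.0994]
eef_rot: [[1.0, 0.0, 0.002], [0.0, -1.0, -0.0], [0.002, 0.0, -1.0]]
wrist_force: [-0.3, 0.8, 5.4]
finger_gap: 0.038
finger_force: 61.2
time_s: 8.98
position: [0.6418, -0.1379, 0.0993]
eef_rot: [[1.0, 0.0, 0.003], [0.0, -1.0, -0.001], [0.003, 0.001, -1.0]]
wrist_force: [-1.6, 0.3, 9.7]
finger_gap: 0.0382
finger_force: 61.7
```

```bash
python3 -m handwheel '[[0,0,-0.001,0],[0,0,0,0],[0,0,0,0],[0,0,0,0],[0,0,0,0],[0,0,0,0],[0,0,-0.02,0],[0,0,-0.03,0],[0,0,-0.03,0],[0,0,-0.02,0]]' -1 && python3 -m handwheel '[[-0.0212,-0.0149,0,0],[-0.0212,-0.0149,0,0],[-0.0212,-0.0149,0,0],[-0.0212,-0.0149,0,0],[-0.0212,-0.0149,0,0],[-0.0212,-0.0149,0,0],[-0.0212,-0.0149,0,0],[-0.0212,-0.0149,0,0],[-0.0212,-0.0149,0,0],[-0.0212,-0.0149,0,0],[0,0,0,-6],[0,0,0,-6],[0,0,0,-6],[0,0,0,-5.5],[0,0,0,0],[0,0,0,0]]'
python3 - <<'E'
from h import *
go(.4293,.0113,.06,23.5)
im=snap("scene","s4.png")
r=env.trace("scene","bottle_small")
if r: print(r[0]["bbox"],r[0]["confidence"])
i=cv2.imread("pics/s4.png")[110:290,150:330];cv2.imwrite("pics/s4c.png",cv2.resize(i,None,fx=3,fy=3))
E
```

```text
time_s: 9.82
position: [0.6415, -0.1377, 0.2012]
eef_rot: [[1.0, 0.001, 0.002], [0.001, -1.0, -0.0], [0.002, 0.0, -1.0]]
wrist_force: [2.1, 0.5, 0.1]
finger_gap: 0.0853
finger_force: 0.0
time_s: 11.15
position: [0.4287, 0.011, 0.1986]
eef_rot: [[0.918, 0.396, 0.0], [0.396, -0.918, 0.0], [0.0, 0.0, -1.0]]
wrist_force: [-0.2, 0.0, 1.7]
finger_gap: 0.0854
finger_force: 0.0
shift [  0.6  -0.  138.6] turn -0.2 yaw 23.3
[225.5, 215.1, 244.2, 253.8] 0.93
```

View pics/s4c.png

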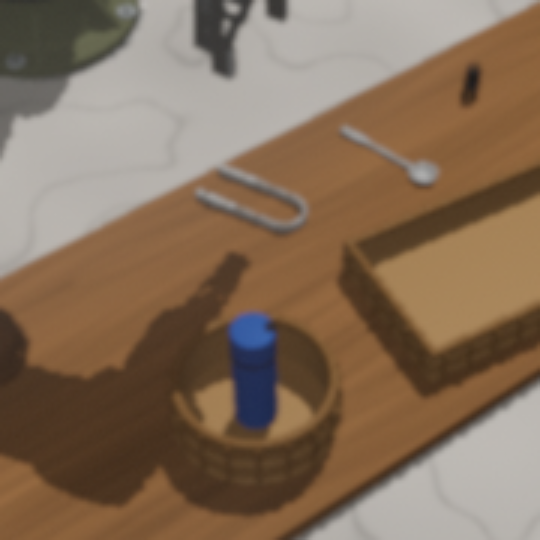

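The bottle stands upright in the round basket (crop 253,370). Now narrow the fingers to ~60 mm and go down over the cleaner, checking on the way.

```bash
python3 -m handwheel '[[0.0005,0,0.023,0],[0,0,0.023,0],[0,0,0.023,0],[0,0,0.023,0],[0,0,0.023,0],[0,0,0.023,0],[0,0,0,0],[0,0,0,0]]' -0.4
python3 - <<'E'
from h import *
o=env.get_obs();p=o["position"];R=np.array(o["eef_rot"])
im=snap("scene")[:,:,::-1].copy();g=o["finger_gap"]/2
P=proj("scene",[p+R@[0,g,.014],p+R@[0,-g,.014],p]);x,y=P[2].astype(int);x0,y0=x-60,y-60
k=cv2.resize(im[y0:y0+110,x0:x0+120],None,fx=5,fy=5,interpolation=cv2.INTER_CUBIC)
for q in P: cv2.circle(k,tuple(((q-[x0,y0]+.5)*5).astype(int)),3,(0,255,255),-1)
cv2.imwrite("pics/f5.png",cv2.convertScaleAbs(k,alpha=1.4,beta=20))
E
```

```text
time_s: 11.92
position: [0.4285, 0.0115, 0.06]
eef_rot: [[0.917, 0.398, -0.003], [0.398, -0.917, -0.0], [-0.003, -0.001, -1.0]]
wrist_force: [-0.1, 0.0, 0.5]
finger_gap: 0.0598
finger_force: 0.0
```

View pics/f5.png

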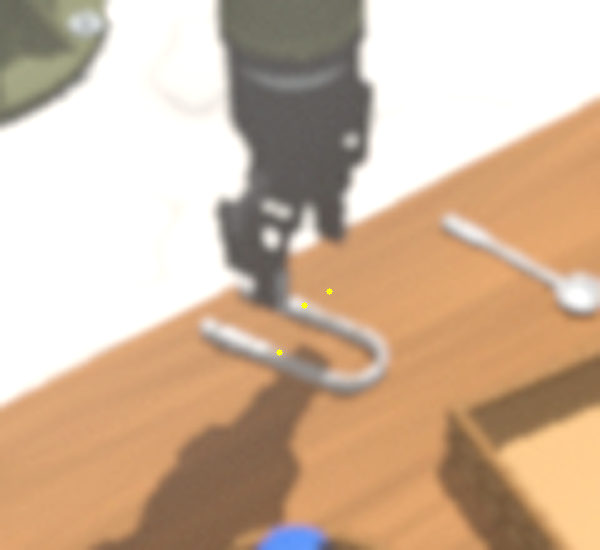

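The fingertips (268,305) and (333,238) are about 10 px (~40 mm) above the marked nominal points, in line with the legs sideways. Continue down in guarded steps.

```bash
python3 -m handwheel '[[0,0,0.010,0],[0,0,0,0],[0,0,0,0]]' | grep -E 'pos|wrist';python3 -m handwheel '[[0,0,0.006,0],[0,0,0,0],[0,0,0,0]]' | grep -E 'pos|wrist';python3 -m handwheel '[[0,0,0.003,0],[0,0,0,0],[0,0,0,0]]' | grep -E 'pos|wrist'; python3 -m handwheel '[[0,0,0.003,0],[0,0,0,0],[0,0,0,0]]' | grep -E 'pos|wrist'
```

```text
position: [0.4298, 0.0113, 0.0516]
wrist_force: [-0.1, -0.6, 1.1]
position: [0.4293, 0.0112, 0.0447]
wrist_force: [0.9, -0.2, 0.3]
position: [0.4291, 0.0113, 0.0414]
wrist_force: [1.1, 0.3, -0.8]
position: [0.429, 0.0114, 0.0383]
wrist_force: [0.8, -0.2, -0.8]
```

```bash
python3 -m handwheel '[[0,0,0.003,0],[0,0,0,0],[0,0,0,0]]' | grep -E 'pos|wrist';python3 -m handwheel '[[0,0,0.002,0],[0,0,0,0],[0,0,0,0]]' | grep -E 'pos|wrist'; python3 - <<'E'
from h import *
o=env.get_obs();p=o["position"];R=np.array(o["eef_rot"])
im=snap("scene")[:,:,::-1].copy()
P=proj("scene",[p+[0,0,-.014],p]);x,y=P[1].astype(int);x0,y0=x-50,y-60
k=cv2.resize(im[y0:y0+90,x0:x0+100],None,fx=6,fy=6,interpolation=cv2.INTER_CUBIC)
cv2.imwrite("pics/f6.png",cv2.convertScaleAbs(k,alpha=1.4,beta=20))
E
```

```text
position: [0.429, 0.0113, 0.0353]
wrist_force: [0.1, 0.6, -0.5]
position: [0.4291, 0.0113, 0.0334]
wrist_force: [1.0, -0.6, 0.4]
```

View pics/f6.png

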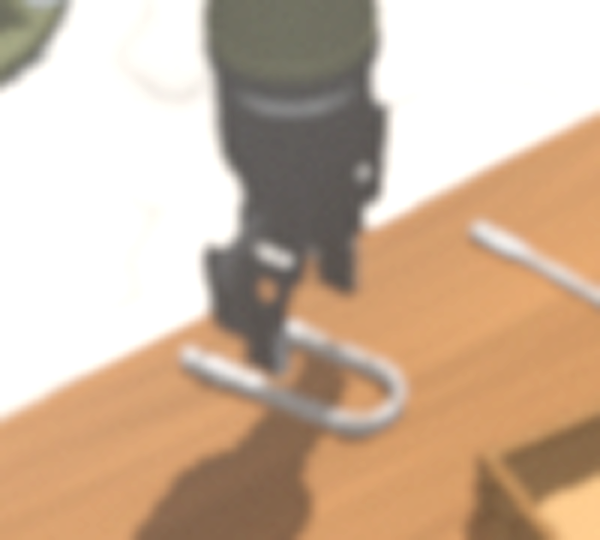

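Tips at (265,370) and (345,290) are still roughly 25 mm above the board. Continue.

```bash
for i in 1; do python3 -m handwheel '[[0,0,0.005,0],[0,0,0,0],[0,0,0,0]]' | grep -E 'pos|wrist';python3 -m handwheel '[[0,0,0.005,0],[0,0,0,0],[0,0,0,0]]' | grep -E 'pos|wrist';python3 -m handwheel '[[0,0,0.003,0],[0,0,0,0],[0,0,0,0]]' | grep -E 'pos|wrist'; done
```

```text
position: [0.4289, 0.0113, 0.0282]
wrist_force: [-0.5, 0.6, 0.1]
position: [0.429, 0.0113, 0.0232]
wrist_force: [-0.3, 0.3, 0.3]
position: [0.4291, 0.0113, 0.0204]
wrist_force: [-1.0, -0.3, 0.2]
```

```bash
python3 -m handwheel '[[0,0,0.003,0],[0,0,0,0],[0,0,0,0]]' | grep -E 'pos|wrist';python3 -m handwheel '[[0,0,0.003,0],[0,0,0,0],[0,0,0,0]]' | grep -E 'pos|wrist';python3 -m handwheel '[[0,0,0.002,0],[0,0,0,0],[0,0,0,0]]' | grep -E 'pos|wrist'
```

```text
position: [0.4291, 0.0113, 0.0174]
wrist_force: [-0.1, 0.9, -0.9]
position: [0.4291, 0.0113, 0.0144]
wrist_force: [0.1, 1.0, -0.3]
position: [0.4291, 0.0113, 0.0124]
wrist_force: [-0.1, -0.6, -0.4]
```

```bash
python3 -m handwheel '[[0,0,0.002,0],[0,0,0,0],[0,0,0,0]]' | grep -E 'pos|wrist';python3 -m handwheel '[[0,0,0.002,0],[0,0,0,0],[0,0,0,0]]' | grep -E 'pos|wrist'; python3 - <<'E'
from h import *
o=env.get_obs();p=o["position"];R=np.array(o["eef_rot"])
im=snap("scene")[:,:,::-1].copy()
P=proj("scene",[p+[0,0,-.014],p]);x,y=P[1].astype(int);x0,y0=x-50,y-60
k=cv2.resize(im[y0:y0+90,x0:x0+100],None,fx=6,fy=6,interpolation=cv2.INTER_CUBIC)
cv2.imwrite("pics/f7.png",cv2.convertScaleAbs(k,alpha=1.4,beta=20))
E
```

```text
position: [0.4291, 0.0113, 0.0104]
wrist_force: [-0.3, -0.9, 0.4]
position: [0.4291, 0.0113, 0.0084]
wrist_force: [-0.1, -0.0, -0.6]
```

View pics/f7.png

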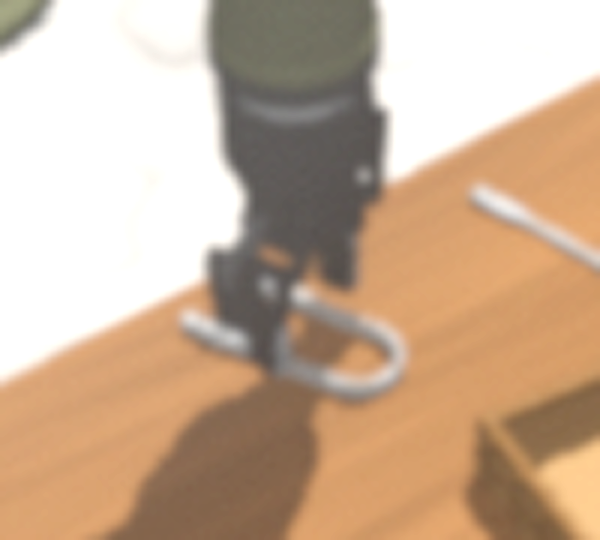

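The near tip (268,372) is just passing the near leg, and the far tip (342,288) is near its spot behind the far leg; several mm remain.

```bash
python3 -m handwheel '[[0,0,0.002,0],[0,0,0,0],[0,0,0,0]]' | grep -E 'pos|wrist';python3 -m handwheel '[[0,0,0.002,0],[0,0,0,0],[0,0,0,0]]' | grep -E 'pos|wrist';python3 -m handwheel '[[0,0,0.002,0],[0,0,0,0],[0,0,0,0]]' | grep -E 'pos|wrist'
```

```text
position: [0.4291, 0.0113, 0.0064]
wrist_force: [-0.8, 0.9, -0.1]
position: [0.4291, 0.0113, 0.0044]
wrist_force: [0.2, 0.2, 0.6]
position: [0.4291, 0.0113, 0.0024]
wrist_force: [-0.6, -0.3, 0.9]
```

```bash
python3 -m handwheel '[[0,0,0.0015,0],[0,0,0,0],[0,0,0,0]]' | grep -E 'pos|wrist';python3 -m handwheel '[[0,0,0.0015,0],[0,0,0,0],[0,0,0,0]]' | grep -E 'pos|wrist'
```

```text
position: [0.4291, 0.0113, 0.0009]
wrist_force: [1.0, -0.4, 0.1]
position: [0.4291, 0.0113, -0.0006]
wrist_force: [-0.2, 0.6, 0.4]
```

```bash
python3 -m handwheel '[[0,0,0.0015,0],[0,0,0,0],[0,0,0,0]]' | grep -E 'pos|wrist';python3 -m handwheel '[[0,0,0.0015,0],[0,0,0,0],[0,0,0,0]]' | grep -E 'pos|wrist'; python3 -m handwheel '[[0,0,0.0015,0],[0,0,0,0],[0,0,0,0]]' | grep -E 'pos|wrist'
```

```text
position: [0.4291, 0.0113, -0.0021]
wrist_force: [0.5, 1.2, 0.9]
position: [0.4291, 0.0113, -0.0036]
wrist_force: [0.9, -0.2, 0.0]
position: [0.4291, 0.0114, -0.0051]
wrist_force: [0.1, -0.4, 1.1]
```

```bash
python3 -m handwheel '[[0,0,0.0015,0],[0,0,0,0],[0,0,0,0]]' | grep -E 'pos|wrist';python3 -m handwheel '[[0,0,0.0015,0],[0,0,0,0],[0,0,0,0]]' | grep -E 'pos|wrist'; python3 -m handwheel '[[0,0,0.0015,0],[0,0,0,0],[0,0,0,0]]' | grep -E 'pos|wrist'
```

```text
position: [0.4293, 0.0113, -0.0058]
wrist_force: [-2.2, 0.2, 14.0]
position: [0.4294, 0.0113, -0.006]
wrist_force: [-7.3, 0.3, 39.1]
position: [0.4294, 0.0113, -0.0061]
wrist_force: [-12.6, 0.0, 63.8]
```

Board contact at reported z = −0.0058 (60 mm gap). Back off and close.

```bash
python3 -m handwheel '[[0,0,-0.0035,0],[0,0,-0.004,0],[0,0,0,0],[0,0,0,0]]' | grep -E 'pos|wrist';python3 -m handwheel '[[0,0,0,0],[0,0,0,0],[0,0,0,0],[0,0,0,0],[0,0,0,0]]' 1
```

```text
position: [0.4293, 0.0113, -0.002]
wrist_force: [0.4, -0.8, -0.8]
time_s: 19.07
position: [0.429, 0.0113, -0.002]
eef_rot: [[0.917, 0.399, -0.0], [0.399, -0.917, -0.0], [-0.0, -0.0, -1.0]]
wrist_force: [-0.7, -0.4, 9.4]
finger_gap: 0.0429
finger_force: 60.4
```

```bash
python3 -m handwheel '[[0,0,-0.01,0],[0,0,-0.02,0],[0,0,-0.025,0],[0,0,-0.025,0],[0,0,0,6.2],[0,0,0,6.2],[0,0,0,6.2],[0,0,0,6.1],[0,0,0,6.1],[0.0248,-0.0127,0,0],[0.0248,-0.0127,0,0],[0.0248,-0.0127,0,0],[0.0248,-0.0127,0,0],[0.0248,-0.0127,0,0],[0.0248,-0.0127,0,0],[0.0248,-0.0127,0,0],[0.0248,-0.0127,0,0],[0,0,0,0],[0,0,0,0]]'
python3 - <<'E'
from h import *
go(.6385,.0865,.006,-7.4)
im=snap("scene","s8.png")
i=cv2.imread("pics/s8.png")[110:260,220:400];cv2.imwrite("pics/s8c.png",cv2.convertScaleAbs(cv2.resize(i,None,fx=4,fy=4),alpha=1.3,beta=10))
E
```

```text
time_s: 20.65
position: [0.639, 0.0877, 0.0764]
eef_rot: [[0.992, -0.126, -0.002], [-0.126, -0.992, 0.0], [-0.002, -0.0, -1.0]]
wrist_force: [-1.0, 0.0, -1.0]
finger_gap: 0.0431
finger_force: 61.7
shift [-0.3  1.3 70.4] turn 0.2 yaw -7.2
```

View pics/s8c.png

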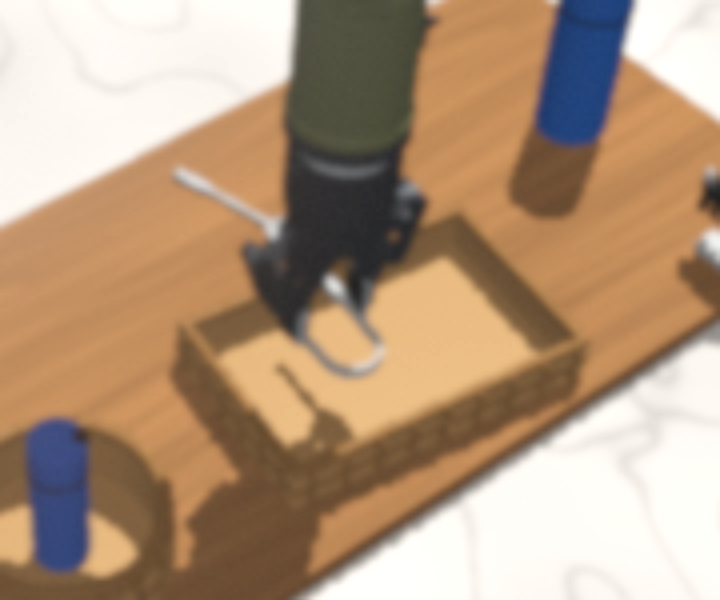

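The cleaner hangs level over the left part of the oblong basket (bend at (350,370)), parallel to its short side, clear of the walls. Lower it.

```bash
python3 -m handwheel '[[0,0.001,0.018,0],[0,0,0.018,0],[0,0,0.018,0],[0,0,0.010,0],[0,0,0.003,0],[0,0,0,0],[0,0,0,0]]' | grep -E 'pos|wrist'; python3 -m handwheel '[[0,0,0.0015,0],[0,0,0,0],[0,0,0,0]]' | grep -E 'pos|wrist'
```

```text
position: [0.6389, 0.0859, 0.0117]
wrist_force: [-0.3, -0.2, -0.1]
position: [0.6391, 0.0861, 0.0102]
wrist_force: [-0.0, 0.4, -0.6]
```

```bash
python3 -m handwheel '[[0,0,0.001,0],[0,0,0,0],[0,0,0,0]]' | grep -E 'pos|wrist'
```

```text
position: [0.6387, 0.086, 0.0086]
wrist_force: [0.1, -0.2, -0.4]
```

```bash
python3 -m handwheel '[[0,0,0.0015,0],[0,0,0,0],[0,0,0,0]]' | grep -E 'pos|wrist';python3 -m handwheel '[[0,0,0.001,0],[0,0,0,0],[0,0,0,0]]' | grep -E 'pos|wrist';python3 -m handwheel '[[0,0,0.001,0],[0,0,0,0],[0,0,0,0]]' | grep -E 'pos|wrist'
```

```text
position: [0.6386, 0.086, 0.0068]
wrist_force: [0.1, 0.1, -0.1]
position: [0.6387, 0.086, 0.0059]
wrist_force: [-0.1, -0.3, 0.5]
position: [0.6389, 0.086, 0.0052]
wrist_force: [0.2, -0.6, 0.4]
```

```bash
python3 -m handwheel '[[0,0,0,0],[0,0,0,0],[0,0,0,0],[0,0,0,0],[0,0,-0.02,0],[0,0,-0.03,0],[0,0,-0.04,0],[0,0,-0.035,0]]' -0.4 && python3 -m handwheel '[[0,0,0,-3.6],[0,0,0,-3.6],[-0.0139,0.0277,0,0],[-0.0139,0.0277,0,0],[-0.0139,0.0277,0,0],[-0.0139,0.0277,0,0],[-0.0139,0.0277,0,0],[-0.0139,0.0277,0,0],[-0.0139,0.0277,0,0],[-0.0139,0.0277,0,0],[-0.0139,0.0277,0,0],[-0.0139,0.0277,0,0],[-0.0139,0.0277,0,0],[-0.0139,0.0277,0,0],[-0.0139,0.0277,0,0],[-0.0139,0.0277,0,0],[0,0,0,0],[0,0,0,0]]' -1
python3 - <<'E'
from h import *
go(.444,-.302,.02,0)
im=snap("scene","s9.png")
for t in ("dish_small","dish_big","tongue_cleaner"):
    for r in env.tip_of("scene",t)[:1]: print(t,r["confidence"],at("scene",r["pixel"],.029 if t[0]=="t" else .025))
i=cv2.imread("pics/s9.png")[150:250,110:380];cv2.imwrite("pics/s9c.png",cv2.convertScaleAbs(cv2.resize(i,None,fx=2.9,fy=2.9),alpha=1.3,beta=10))
E
```

```text
time_s: 23.2
position: [0.6384, 0.086, 0.1315]
eef_rot: [[0.992, -0.127, -0.001], [-0.127, -0.992, 0.0], [-0.001, -0.0, -1.0]]
wrist_force: [0.0, 0.5, 0.3]
finger_gap: 0.0601
finger_force: 0.0
time_s: 24.7
position: [0.4423, -0.3035, 0.1299]
eef_rot: [[1.0, -0.006, -0.0], [-0.006, -1.0, -0.0], [-0.0, 0.0, -1.0]]
wrist_force: [0.3, 0.6, -0.3]
finger_gap: 0.0853
finger_force: 0.0
shift [  1.7  -1.6 109.9] turn -0.3 yaw -0.3
dish_small 0.81 [ 0.44451986 -0.30247675  0.025     ]
dish_big 0.46 [ 0.43634027 -0.29928819  0.025     ]
tongue_cleaner 0.71 [0.64728175 0.07359239 0.029     ]
```

View pics/s9c.png

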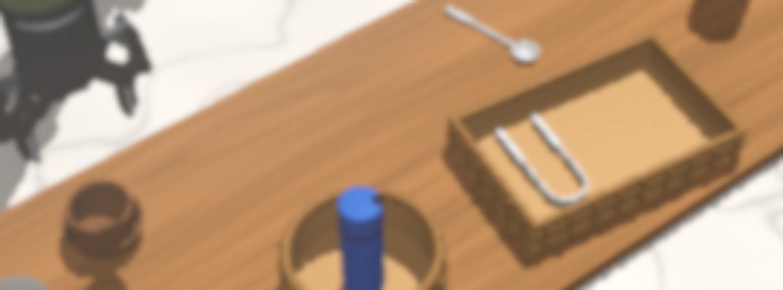

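The cleaner lies flat in the oblong basket (540,160), leaving the right part free; the dish (102,220) is still nested. Descend on the dish.

```bash
python3 -m handwheel '[[0.0015,-0.0015,0.025,0],[0,0,0.025,0],[0,0,0.020,0],[0,0,0.01,0],[0,0,0.005,0],[0,0,0,0],[0,0,0,0]]' | grep -E 'pos|wrist'; python3 -m handwheel '[[0,0,0.005,0],[0,0,0.005,0],[0,0,0,0],[0,0,0,0]]' | grep -E 'pos|wrist';python3 -m handwheel '[[0,0,0.005,0],[0,0,0.004,0],[0,0,0,0],[0,0,0,0]]' | grep -E 'pos|wrist'
```

```text
position: [0.4458, -0.2999, 0.0456]
wrist_force: [-0.7, 0.6, 0.4]
position: [0.445, -0.3001, 0.035]
wrist_force: [-0.9, 0.1, -0.9]
position: [0.4449, -0.2999, 0.0256]
wrist_force: [0.9, 0.1, -0.2]
```

```bash
python3 -m handwheel '[[0,0.002,0.003,0],[0,0,0.0025,0],[0,0,0,0],[0,0,0,0]]' | grep -E 'pos|wrist'; python3 -m handwheel '[[0,0,0,0],[0,0,0,0],[0,0,0,0],[0,0,0,0],[0,0,0,0]]' 1
```

```text
position: [0.445, -0.302, 0.0203]
wrist_force: [-0.2, -0.1, 0.6]
time_s: 26.9
position: [0.4453, -0.3022, 0.0213]
eef_rot: [[1.0, -0.001, 0.001], [-0.001, -1.0, -0.001], [0.001, 0.001, -1.0]]
wrist_force: [-2.4, 0.5, 8.0]
finger_gap: 0.0616
finger_force: 64.2
```

```bash
python3 -m handwheel '[[0,0,-0.005,0],[0,0,-0.01,0],[0,0,-0.02,0],[0,0,-0.03,0],[0,0,-0.03,0],[0,0,-0.025,0],[0,0,0,0]]' && python3 -m handwheel '[[0.01206,-0.02906,0,0],[0.01206,-0.02906,0,0],[0.01206,-0.02906,0,0],[0.01206,-0.02906,0,0],[0.01206,-0.02906,0,0],[0.01206,-0.02906,0,0],[0.01206,-0.02906,0,0],[0.01206,-0.02906,0,0],[0.01206,-0.02906,0,0],[0.01206,-0.02906,0,0],[0.01206,-0.02906,0,0],[0.01206,-0.02906,0,0],[0.01206,-0.02906,0,0],[0.01206,-0.02906,0,0],[0.01206,-0.02906,0,0],[0.01206,-0.02906,0,0],[0.01206,-0.02906,0,0],[0,0,0,3.65],[0,0,0,3.65],[0,0,0,0]]'
python3 - <<'E'
from h import *
go(.650,.192,.023,-7.4)
im=snap("scene","s10.png")
i=cv2.imread("pics/s10.png")[110:260,110:400];cv2.imwrite("pics/s10c.png",cv2.convertScaleAbs(cv2.resize(i,None,fx=2.7,fy=2.7),alpha=1.3,beta=10))
E
```

```text
time_s: 27.48
position: [0.4477, -0.3033, 0.1462]
eef_rot: [[1.0, -0.001, 0.007], [-0.001, -1.0, -0.005], [0.007, 0.005, -1.0]]
wrist_force: [0.9, -0.3, -0.2]
finger_gap: 0.0616
finger_force: 65.3
time_s: 29.15
position: [0.6503, 0.1925, 0.1401]
eef_rot: [[0.992, -0.13, -0.001], [-0.13, -0.992, -0.0], [-0.001, 0.0, -1.0]]
wrist_force: [1.0, -1.2, -1.6]
finger_gap: 0.0616
finger_force: 65.4
shift [-1.000e-01  5.000e-01  1.171e+02] turn -0.1 yaw -7.5
```

View pics/s10c.png

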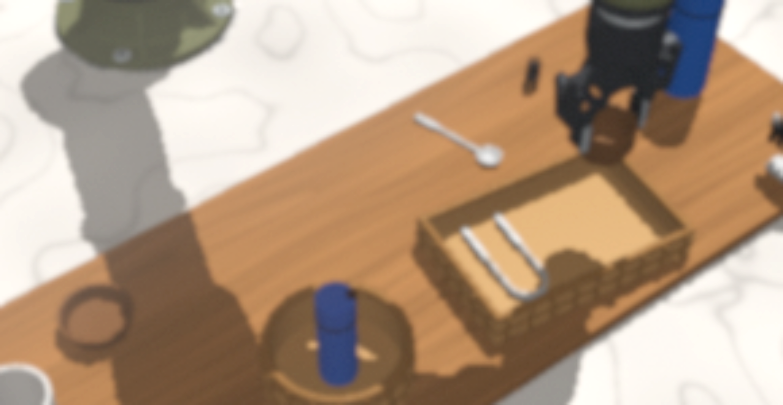

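The small dish (605,130) is held upright; the big dish stayed (95,320). Lower it into the free half of the basket.

```bash
python3 -m handwheel '[[0,0,0.025,0],[0,0,0.025,0],[0,0,0.025,0],[0,0,0.02,0],[0,0,0.01,0],[0,0,0.007,0],[0,0,0,0],[0,0,0,0]]' | grep -E 'pos|wrist'; python3 -m handwheel '[[0,0,0.002,0],[0,0,0,0],[0,0,0,0]]' | grep -E 'pos|wrist';  python3 -m handwheel '[[0,0,0.001,0],[0,0,0,0],[0,0,0,0]]' | grep -E 'pos|wrist'
```

```text
position: [0.6513, 0.1917, 0.0293]
wrist_force: [0.3, 0.3, -1.1]
position: [0.6512, 0.1919, 0.0274]
wrist_force: [-0.6, 0.5, -0.4]
position: [0.6508, 0.1917, 0.0256]
wrist_force: [-0.1, 0.9, -0.7]
```

```bash
python3 -m handwheel '[[0,0,0.0015,0],[0,0,0,0],[0,0,0,0]]' | grep -E 'pos|wrist'; python3 -m handwheel '[[0,0,0.0015,0],[0,0,0,0],[0,0,0,0]]' | grep -E 'pos|wrist'
```

```text
position: [0.6507, 0.1917, 0.0238]
wrist_force: [-0.1, 0.2, -0.9]
position: [0.6508, 0.1917, 0.0225]
wrist_force: [0.4, 0.9, -0.9]
```

```bash
python3 -m handwheel '[[0,0,0.001,0],[0,0,0,0],[0,0,0,0]]' | grep -E 'pos|wrist'; python3 -m handwheel '[[0,0,0.001,0],[0,0,0,0],[0,0,0,0]]' | grep -E 'pos|wrist'
```

```text
position: [0.6509, 0.1918, 0.0224]
wrist_force: [-3.3, -0.8, 5.8]
position: [0.6509, 0.1917, 0.0224]
wrist_force: [-4.0, -1.2, 12.4]
```

```bash
python3 -m handwheel '[[0,0,-0.0012,0],[0,0,0,0],[0,0,0,0],[0,0,0,0],[0,0,0,0],[0,0,-0.01,0],[0,0,-0.03,0],[0,0,-0.03,0],[0,0,-0.03,0],[0,0,0,0]]' -0.76
python3 - <<'E'
from h import *
print(np.round(env.get_obs()["joint_positions"],2))
for c in("scene","top"):
    im=snap(c).astype(int)
    for t,z in(("hair_clip",.022),("dish_small",.029)):
        for r in env.tip_of(c,t)[:1]: print(c,t,round(r["confidence"],2),np.round(at(c,r["pixel"],z)*1000,1))
    px=proj(c,[.429,.30,.038]).astype(int);x,y=px
    g=im.max(2);m=np.zeros(g.shape,np.uint8);m[y-14:y+14,x-14:x+14]=(g[y-14:y+14,x-14:x+14]<50)*255
    n=cv2.findNonZero(m)[:,0];w=at(c,n,.038)[:,:2]*1000;e=np.linalg.svd(w-w.mean(0),full_matrices=False)
    print(c,len(n),w.mean(0),np.degrees(np.arctan2(e[2][0][1],e[2][0][0])),e[1]/len(n)**.5)
E
```

```text
time_s: 32.2
position: [0.6541, 0.1931, 0.1292]
eef_rot: [[0.992, -0.129, 0.01], [-0.129, -0.992, 0.004], [0.009, -0.005, -1.0]]
wrist_force: [0.4, 0.5, 0.9]
finger_gap: 0.0754
finger_force: 0.0
[-0.18  0.66 -0.26  1.45  0.18  1.05 -2.17]
scene hair_clip 0.38 [436.4 295.7  22. ]
scene dish_small 0.9 [640.5 198.   29. ]
scene 47 [466.21202468 299.08544601] -4.808373348498084 [27.63193582  7.14248812]
top hair_clip 0.58 [423.5 302.2  22. ]
top 85 [426.92956412 301.26036294] 128.36201318727336 [10.2743832   5.56722262]
```

```bash
python3 -m handwheel '[[0,0,0,-6.75],[0,0,0,-6.75],[0,0,0,-6.75],[0,0,0,-6.75],[0,0,0,-6.75],[0,0,0,-6.75],[0,0,0,-6.75],[0,0,0,-6.75],[0,0,0,-6.75],[0,0,0,-6.75],[0,0,0,-6.75],[0,0,0,-6.75],[0,0,0,-6.75],[0,0,0,-6.75],[0,0,0,-6.75],[0,0,0,-6.75],[0,0,0,-6.75],[0,0,0,-6.75],[0,0,0,-6.75],[0,0,0,-6.75]]' -0.1 && python3 -m handwheel '[[0.0246,-0.0126,0,0],[0.0246,-0.0126,0,0],[0.0246,-0.0126,0,0],[0.0246,-0.0126,0,0],[0.0246,-0.0126,0,0],[0.0246,-0.0126,0,0],[0.0246,-0.0126,0,0],[0.0246,-0.0126,0,0],[0.0246,-0.0126,0,0],[0,0,0,0],[0,0,0,0],[0,0,0,0]]'
python3 - <<'E'
from h import *
go(.429,.300,.014,127.5);print(np.round(env.get_obs()["joint_positions"],2))
E
```

```text
time_s: 34.17
position: [0.6503, 0.1914, 0.1204]
eef_rot: [[-0.615, 0.788, -0.002], [0.788, 0.615, -0.0], [0.001, -0.002, -1.0]]
wrist_force: [-0.4, -0.4, 0.2]
finger_gap: 0.047
finger_force: 0.0
time_s: 35.17
position: [0.4263, 0.2973, 0.1212]
eef_rot: [[-0.61, 0.792, -0.0], [0.792, 0.61, -0.001], [-0.0, -0.001, -1.0]]
wrist_force: [0.6, 0.5, -0.2]
finger_gap: 0.0467
finger_force: 0.0
shift [  0.5   3.9 107.2] turn 0.1 yaw 127.6
[-0.06  0.57 -0.92  1.89  0.55  0.96 -0.58]
```

```bash
python3 -m handwheel '[[0.0005,0.004,0.015,0],[0,0,0.02,0],[0,0,0.02,0],[0,0,0.015,0],[0,0,0.005,0],[0,0,0,0],[0,0,0,0]]' | grep -E 'pos|wrist'; python3 -m handwheel '[[0,0,0.01,0],[0,0,0,0],[0,0,0,0]]' | grep -E 'pos|wrist'; python3 -m handwheel '[[0,0,0.01,0],[0,0,0,0],[0,0,0,0]]' | grep -E 'pos|wrist'
python3 - <<'E'
from h import *
go(.429,.300,.026,127.5)
out=[]
for c in("scene","top"):
    im=snap(c)[:,:,::-1].copy();x,y=proj(c,[.429,.30,.05]).astype(int)
    out.append(cv2.resize(im[y-35:y+35,x-25:x+25] if c=="scene" else im[y-35:y+35,x-25:x+25],None,fx=7,fy=7,interpolation=cv2.INTER_CUBIC))
cv2.imwrite("pics/c11.png",cv2.convertScaleAbs(np.hstack(out),alpha=1.6,beta=25))
E
```

```text
position: [0.429, 0.3006, 0.0464]
wrist_force: [-0.2, -0.3, 1.4]
position: [0.4288, 0.3005, 0.0367]
wrist_force: [-0.9, -0.0, -0.1]
position: [0.4284, 0.3004, 0.0263]
wrist_force: [0.3, -0.4, 1.1]
shift [-0.6  0.2  0.3] turn 0.1 yaw 127.6
```

View pics/c11.png

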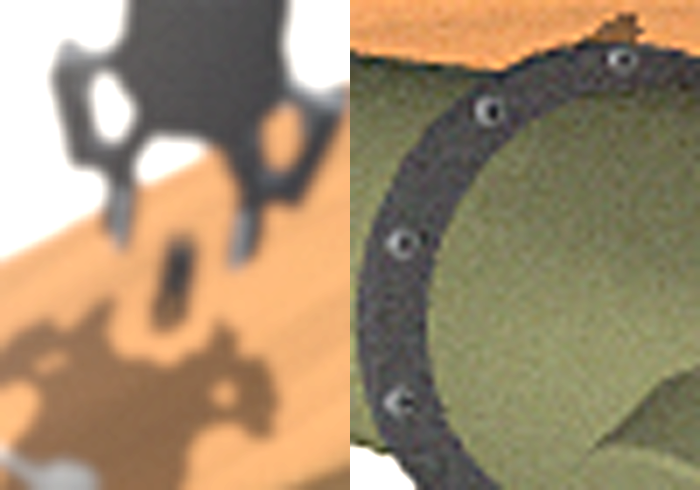

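The open fingers (tips (120,245) and (240,262)) straddle the clip (175,280) centrally, tips just below its top. Close and lift.

```bash
python3 -m handwheel '[[0,0,0,0],[0,0,0,0],[0,0,0,0],[0,0,0,0],[0,0,0,0],[0,0,0,0],[0,0,0,0]]' 1; python3 -m handwheel '[[0,0,-0.005,0],[0,0,-0.01,0],[0,0,-0.02,0],[0,0,-0.03,0],[0,0,-0.03,0],[0,0,0,0],[0,0,0,0]]'
python3 - <<'E'
from h import *
snap("scene")
r=env.tip_of("scene","dish_small")[0];print(r["confidence"],at("scene",r["pixel"],.029))
r=env.trace("scene","dish_small")[0]
n=cv2.findNonZero(r["mask"].astype(np.uint8))[:,0];print("bbox",r["bbox"],len(n))
# model silhouette centred at candidate: bbox compare
a=np.linspace(0,6.28,60)
def bb(x,y):
    pts=np.array([[x+R*np.cos(t),y+R*np.sin(t),z] for R,z in((.032,.067),(.032,.043),(.026,.029)) for t in a]);q=proj("scene",pts);return np.r_[q.min(0),q.max(0)]
print("model",bb(.6509,.1917))
g=env.trace("scene","hair_clip")
for q in g[:2]: print("clip",q["bbox"],q["confidence"])
p=env.get_obs()["position"];print(p,proj("scene",p+[0,0,.024]))
go(.651,.1917,.1,127.6)
E
```

```text
time_s: 36.93
position: [0.4288, 0.3008, 0.027]
eef_rot: [[-0.611, 0.792, 0.0], [0.792, 0.611, 0.0], [-0.0, 0.0, -1.0]]
wrist_force: [-0.9, -0.5, 6.3]
finger_gap: 0.0079
finger_force: 59.0
time_s: 37.52
position: [0.4295, 0.3014, 0.1237]
eef_rot: [[-0.61, 0.792, 0.003], [0.792, 0.61, 0.002], [-0.0, 0.004, -1.0]]
wrist_force: [0.3, -0.4, -0.4]
finger_gap: 0.0079
finger_force: 58.7
0.87 [0.65070439 0.19222152 0.029     ]
bbox [318.5, 177.0, 342.4, 199.8] 375
model [318.26374014 177.07851128 341.20544941 200.35028135]
[0.42822343 0.29995187 0.1208251 ] [309.85575609 110.85432563]
shift [-221.7  110.4   20.6] turn 0.0 yaw 127.6
```

```bash
python3 -m handwheel '[[-0.0246,0.0123,0,0],[-0.0246,0.0123,0,0],[-0.0246,0.0123,0,0],[-0.0246,0.0123,0,0],[-0.0246,0.0123,0,0],[-0.0246,0.0123,0,0],[-0.0246,0.0123,0,0],[-0.0246,0.0123,0,0],[-0.0246,0.0122,0,0],[0,0,0,0],[0,0,0,0],[0,0,0,0]]'
python3 - <<'E'
from h import *
go(.651,.192,.039,127.6)
im=snap("scene");
for q in env.trace("scene","hair_clip")[:2]: print("clip",q["bbox"],q["confidence"])
p=env.get_obs()["position"]
R=np.array(env.get_obs()["eef_rot"])
# where the clip should show if centred in the fingers
b=p[2]-.004
pts=np.array([[s*.018,t*.008,0] for s in(-1,1) for t in(-1,1)])@R.T+[p[0],p[1],b];tp=pts+[0,0,.018]
q=proj("scene",np.r_[pts,tp]);print("model body",q.min(0),q.max(0))
x0,y0=(q.min(0)-8).astype(int);x1,y1=(q.max(0)+8).astype(int)
for row in im[y0:y1,x0:x1].max(2): print(" ".join("%3d"%v for v in row))
print(x0,y0)
E
```

```text
time_s: 38.72
position: [0.6503, 0.1933, 0.1205]
eef_rot: [[-0.611, 0.792, -0.002], [0.792, 0.611, 0.0], [0.002, -0.002, -1.0]]
wrist_force: [0.3, 0.6, -0.7]
finger_gap: 0.0079
finger_force: 58.7
shift [-1.6 -0.1 81.5] turn 0.1 yaw 127.7
clip [330.9, 164.9, 336.1, 170.8] 0.59
model body [328.75921908 163.12915837] [337.23369094 177.49907877]
145 141 126 109  99  98  96  80  55  34  26  26  34  76 119 140 136 107  64  31  24  25  28  32  34
146 146 141 136 134 133 131 117  85  49  27  28  41  83 124 140 130  96  52  25  27  26  27  28  28
147 146 144 144 144 145 145 135 105  62  33  37  54  91 127 137 123  85  46  29  27  26  32  37  35
145 145 144 143 145 148 149 142 111  67  40  52  68  96 126 133 112  75  42  28  29  45  65  76  71
144 144 144 145 147 150 150 141 110  66  51  66  77 101 126 129 107  75  50  36  47  79 105 116 113
143 145 147 148 150 150 148 135 102  62  58  72  77 102 123 125 104  80  61  42  68 108 132 140 138
146 148 150 150 149 149 145 129  93  57  63  72  77  98 117 116  98  79  62  46  79 121 142 146 144
149 149 150 148 148 147 143 124  86  56  67  73  72  89 
[... 1551 characters left out ...]
  98  97  94  92  89  85  82  83  89  93  98  99  99  99  94  90  88  86  82  78  75  74  73
124 113  94  81  73  66  62  60  60  59  61  63  70  78  87  94  95  94  91  88  86  82  77  74  74
127 103  78  63  56  54  56  56  57  56  56  56  56  58  64  75  86  93  94  91  88  86  82  78  74
114  83  62  54  56  57  57  56  57  56  57  55  54  54  55  59  69  84  96  97  92  88  85  82  77
 97  68  55  55  56  57  57  58  56  57  57  56  55  54  54  53  56  72  94 106 104  94  88  85  80
 87  62  54  55  58  58  59  59  57  58  57  57  55  54  54  51  50  59  88 114 121 108  94  86  83
 82  60  55  57  58  59  59  60  60  59  58  58  57  56  53  51  49  52  79 116 134 123 101  90  87
320 155
```

```bash
python3 -m handwheel '[[-0.0015,0,0.02,0],[0,0,0.02,0],[0,0,0.015,0],[0,0,0.01,0],[0,0,0,0],[0,0,0,0]]' | grep -E 'pos|wrist'; python3 -m handwheel '[[0,0,0.005,0],[0,0,0.004,0],[0,0,0,0],[0,0,0,0]]' | grep -E 'pos|wrist'; python3 -m handwheel '[[0,0,0.002,0],[0,0,0,0],[0,0,0,0]]' | grep -E 'pos|wrist'
```

```text
position: [0.6519, 0.1922, 0.0569]
wrist_force: [1.2, -0.1, 0.6]
position: [0.6524, 0.1916, 0.0479]
wrist_force: [0.1, -0.2, 0.3]
position: [0.6524, 0.1916, 0.0458]
wrist_force: [-0.1, -0.4, -1.0]
```

```bash
python3 -m handwheel '[[0,0,0.002,0],[0,0,0,0],[0,0,0,0]]' | grep -E 'pos|wrist'; python3 -m handwheel '[[0,0,0.002,0],[0,0,0,0],[0,0,0,0]]' | grep -E 'pos|wrist'; python3 -m handwheel '[[0,0,0.001,0],[0,0,0,0],[0,0,0,0]]' | grep -E 'pos|wrist'
```

```text
position: [0.6523, 0.1916, 0.0436]
wrist_force: [-0.4, 0.0, -0.9]
position: [0.6523, 0.1916, 0.0415]
wrist_force: [0.5, -0.6, -0.7]
position: [0.6523, 0.1916, 0.0406]
wrist_force: [0.5, 0.5, 0.9]
```

```bash
python3 -m handwheel '[[0,0,0.001,0],[0,0,0,0],[0,0,0,0]]' | grep -E 'pos|wrist'; python3 -m handwheel '[[0,0,0.001,0],[0,0,0,0],[0,0,0,0]]' | grep -E 'pos|wrist'
```

```text
position: [0.6523, 0.1916, 0.0396]
wrist_force: [-0.3, -0.4, -0.8]
position: [0.6525, 0.1918, 0.0391]
wrist_force: [-0.4, 0.3, 3.5]
```

Contact at the predicted height; release with a small opening and lift straight out.

```bash
python3 -m handwheel '[[0,0,-0.0005,0],[0,0,0,0],[0,0,0,0],[0,0,0,0]]' 0.58 && python3 -m handwheel '[[0,0,-0.003,0],[0,0,-0.005,0],[0,0,-0.01,0],[0,0,-0.02,0],[0,0,-0.03,0],[0,0,-0.03,0],[0.03,0,-0.01,0],[0.035,0,-0.01,0],[0.035,0,-0.01,0],[0.035,0,0,0],[0.035,0,0,0],[0.035,0,0,0],[0,0,0,0],[0,0,0,0]]'
python3 - <<'E'
from h import *
for c in("scene","top"):
    im=snap(c)
    for t,z in dict(hair_clip=.034,dish_small=.029,dish_big=.022,tongue_cleaner=.029,bottle_small=.028,teaspoon=.022,mug=.022,bottle_big=.022).items():
        a=env.tip_of(c,t)[:1]
        for r in a: print(c,t,round(r["confidence"],2),np.round(at(c,r["pixel"],z)*1000))
        if t in("hair_clip","dish_small"):
            for r in env.trace(c,t)[:1]: print("   bbox",np.round(r["bbox"],1),round(r["confidence"],2))
x,y=proj("scene",[.651,.192,.06]).astype(int)
g=im  # top
x,y=proj("top",[.651,.192,.06]).astype(int);print(x,y)
for row in g[y-14:y+15,x-14:x+15].max(2): print(" ".join("%3d"%v for v in row))
E
```

```text
time_s: 41.48
position: [0.6523, 0.1916, 0.039]
eef_rot: [[-0.61, 0.792, -0.0], [0.792, 0.61, -0.0], [0.0, -0.0, -1.0]]
wrist_force: [1.3, 0.3, 1.0]
finger_gap: 0.0182
finger_force: 0.0
time_s: 42.65
position: [0.5251, 0.3569, 0.1689]
eef_rot: [[-0.615, 0.789, 0.001], [0.789, 0.615, 0.002], [0.001, 0.002, -1.0]]
wrist_force: [0.8, -0.3, -0.1]
finger_gap: 0.0182
finger_force: 0.0
scene hair_clip 0.61 [654. 204.  34.]
   bbox [326.9 184.2 334.2 190.2] 0.49
scene dish_small 0.74 [647. 195.  29.]
   bbox [319.4 180.4 338.7 199.1] 0.61
scene dish_big 0.91 [ 431. -297.   22.]
scene tongue_cleaner 0.57 [652.  75.  29.]
scene bottle_small 0.84 [ 640. -150.   28.]
scene teaspoon 0.42 [443. 172.  22.]
scene mug 0.56 [ 545. -436.   22.]
scene bottle_big 0.82 [546. 437.  22.]
top hair_clip 0.44 [657. 198.  34.]
   bbox [177.1 140.7 187.9 152.9] 0.51
top dish_small 0.82 [652. 198.  29.]
   bbox [168.6 134.4 197.7 161.8] 0.79
top dish_big 0.83 [ 444. -300.   22.]
top tongue_cleaner 0.52 [634.  87.  29.]
top bottle_small 0.7 [ 632. -136.   28.]
top mug 0.75 [ 545. -430.   22.]
top bottle_big 0.57 [
[... 2690 characters left out ...]
  83
 82  78  80  86  80  73  60  47  38  55  55  57  65  58  61  57  49  57  60  60  57  63  43  39  33  88  82  82  84
 80  84  87  81  84  87  65  54  50  37  59  56  62  53  58  59  56  64  56  58  68  49  39  38  65  85  84  82  82
 85  74  82  79  82  86  80  62  54  54  44  40  53  38  53  58  54  47  61  63  43  38  33  57  84  81  84  82  82
 75  80  81  83  81  84  84  87  41  34  57  57  62  63  62  64  64  49  38  38  39  29  59  85  86  83  79  81  81
 83  86  85  88  84  84  81  82  85  72  47  33  40  41  33  38  34  33  37  30  51  86  89  85  89  85  86  82  82
 79  78  79  83  83  83  84  85  84  83  89  72  42  44  35  29  47  56  60  88  87  78  77  79  85  82  85  81  87
```

```bash
python3 -c "
from station import env
print(env.job_done())"
```

```text
the job is handed in; nothing more can be done
None
```

I handed the job in after about 43 s of the 106 s allowed: by the last camera readings the small bottle stands in the round basket, the cleaner lies flat and the small dish stands upright in the oblong one, the hair clip is in the dish, and everything else is where it was (the hand-in gave no verdict).

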